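# Set a tile's joint in the gluing jig and hold it pressed

### The arm

A 6-joint arm with a two-finger parallel gripper is mounted at the origin on the work surface. World frame = base frame: x ahead of the robot, y to its left, z up, the work surface at z = 0. Lengths are in m, angles in rad, forces in N, time in s.
With the tool pointing down it reaches from about 0.25 to 0.85 m from the base axis. Payload 12.5 kg.
Tool frame: the origin (TCP) lies at the very end of the fingers, on their centre line; the grasp point (between the pads) lies 19 mm behind it (pinch_z is the distance from the TCP to the grasp point, in m); z points along the fingers, y is the line along which they close (so a half turn about z gives the same grasp; the last joint's range is limited). The gripper opens to 93 mm and grips with 3 to 60 N. Pads are 15 mm wide; open, the fingers measure 128 mm over their backs; the gripper's body (75 mm by 188 mm) begins 65 mm behind the grasp point.
Start: joints at [1.073, 0.351, 1.652, -0, 1.139, -0.085], TCP at [0.221, 0.504, 0.219] pointing down, gripper open.
Joint ranges: [-2.75, 2.75], [-0.79, 2.1], [0.01, 2.65], [-1.57, 4.71], [0.07, 3.14], [-2.87, 2.87]. Speed limits (rad/s): [2.22, 2.22, 2.79, 3.14, 3.14, 3.14].

### API

Orientations are given as [roll, pitch, yaw] about the fixed x, y, z axes, in that order (R = Rz(yaw) Ry(pitch) Rx(roll)).
In Python, from station import * gives the robot as it stands.
- The arm moves only by the shell command python3 -m pendant 'ROWS' [FORCE]. ROWS is a JSON object whose one key "deltas" holds a list of rows, each an object of numbers: "x", "y", "z": the shift along the world's x, y, z in m; "ax", "ay", "az": the turn, a rotation vector about the world's x, y, z in degrees; "fingers": the closure, from -1 (fully open) to 1 (shut). In form: {"deltas": [{"x": .., "y": .., "z": .., "ax": .., "ay": .., "az": .., "fingers": ..}, ...]}. A call has 1 to 5 rows; each row is the pose to reach, as a shift and turn from the pose commanded when the call began; what a row does not reach only later rows make up. A row lasts 1/10 s, in which the tool goes at most 50 mm and 8.59 degrees, less where a joint would pass 70% of its speed; a pose out of reach is approached as far as the arm can. A call with a gripper value outside its range is refused whole. The fingers move at their own pace and stop on an object; FORCE is the grip in N (left out, the last holds). Time passes only in rows, so rows that repeat a pose let the fingers close. It gives the time, the measured TCP pose, the force, the opening and the grip force at its end, in the units of the state.
- get_state(): the state, without advancing time (a new reading comes with each control period).
- grab_frame(name): name is "scene" or "top" or "wrist"; returns a dict with "pixels" (420x560x3 uint8, red, green, blue), "K" (3x3 intrinsics, pixels), "D" ([k1, k2, p1, p2, k3] as OpenCV has them; the pictures are not rectified), "rvec" (rotation vector, rad) and "tvec" (3), from world to camera coordinates, as OpenCV has them. Camera axes: x right, y down, z forward; pixel columns grow to the right and rows downward; lengths in m; the calibration is good to about 2 mm. A picture is of the moment at which its call begins. There is no depth.
- finish_job(): hands the job in; it is judged then, once.
The state is a dict: "time_s": time; "joints": joint angles; "joint_vel": joint speeds; "tau": joint torques, N m; "ee_pos": TCP position; "eef_rot": TCP orientation; "contact_force": force on the tool from outside, world axes, zero at the start; "ft_torque": the same for the moment, N m; "opening": finger opening in m; "finger_force": force on a finger pad.
Only numpy, scipy, OpenCV 4.12 (cv2) and the standard library are available. Lean on these libraries where they do the work, as an engineer would, in place of code of your own. Each camera call takes 0.05 s, during which the arm holds its last target. There are 200 camera calls.

### The job

Draw the yellow-headed locking pin out of the jig and hang it in the notch of the grey rest block; then slide the orange spacer upright, all the way down, into the one gap beside the blue tile that is wide enough (never force it at the narrow one), roughly in the middle, and let go. Then push the tile by its red handle until it clamps the spacer flush against the stop block, and finish while still holding it firmly pressed there (about 10 N); leave the spools and pin dish alone.

Things in the scene. Friction and masses are not known exactly. Their poses are not given: they have to be found in the camera images.
- jig: Gluing jig, fixed on the green mat, place and yaw vary. Origin: underside centre, at table level. The tile slides along its y; z up; the pin is on its -x side. Plywood bed 250 mm along y, x from -45 to +60 mm, top at z = 10 mm. At x = -66, y = 0 mm a 40 x 40 x 24 mm block with a vertical through bore, 12 mm diameter, for the pin.
- tile: Blue tile, 90 (x) by 120 (y) by 12 mm, on a tray sliding along the jig's y: 22 mm either way, friction 1.5 N, stays where left; pin in: locked. Axes as the jig's; origin: tile's underside centre, 22 mm above the table. On it a suction cup with a red handle: 44 mm (x) by 16 (y), 48 to 84 mm above the table; grip from above across y, gripper about half open (seated spacer 62 mm beside it).
- stop_thin: Medium-brown stop block fixed on the bed beyond one end of the tile: 80 (x) by 30 (y) by 24 mm high, top level with the tile's (34 mm above the table). Origin: underside centre, about 92 mm from the jig's origin, at its +y or -y end (varies). Its gap to the tile is the wide one, 16 to 19 mm at the start, 24 mm deep down to the bed.
- stop_thick: Dark-brown stop block fixed on the bed beyond the tile's other end: 80 (x) by 54 (y) by 24 mm high, origin underside centre. Its gap to the tile is 4 to 7 mm: too narrow for the spacer.
- rest: Grey pin rest, 40 (x) by 44 (y) by 40 mm high, fixed beside the jig, same yaw. Origin: underside centre. A vertical U notch, 14 mm wide in y, open at the top and the -x side, runs from the -x face to x = +8 mm, full height. The parked pin's shaft hangs in it, collar lying on the block's top; pin axis best at x = -5 mm, y = 0.
- pin: Steel locking pin, about 70 g. Origin: on its axis, at the underside of its collar; z up. Shaft 10 mm diameter, 30 mm long below the origin; collar 22 mm diameter, 4 mm thick; above it a yellow cylindrical head, 18 mm diameter, up to 40 mm above the origin, to grip from above. Starts in the bore, collar on the lug of the tile's tray, a 36 mm square with a 12 mm hole (34 mm above the table).
- spacer: Orange upright plate, 12 mm thick (its y), about 60 g, standing free on the mat; origin: underside centre, z up. Lower part 50 mm long (its x), 36 mm high; above it the grip, 36 mm long, up to 70 mm high. Seated, its thickness lies across the gap, its foot is on the jig's bed and its top is 46 mm above tile and stop.
- red_spool: Bystander: red thread spool, 28 mm diameter, 50 mm high, standing; origin underside centre.
- green_spool: Bystander: green thread spool, 28 mm diameter, 50 mm high, standing; origin underside centre.
- pin_dish: Bystander: round blue magnetic pin dish, 80 mm diameter, 18 mm high; origin underside centre.
Not all that is in view belongs to the job. Several things have the shape of the spacer; the one meant has the colours described above.

How it is judged:
On the way, in this order (a step that is already met when the one before it is completed fails the run):
1. the pin hangs in the rest block's notch, collar on its top, let go of (z of pin in the frame of rest between 0.035 and 0.044 m and x of pin in the frame of rest between -0.022 and 0.01 m and y of pin in the frame of rest between -0.004 and 0.004 m and angle between pin's own z axis and vertical below 0.2 rad and contact force between the fingers and pin below 0.1 N), for 0.2 s.
2. the spacer stands all the way down in the wide gap, let go of (z of spacer in the frame of jig below 0.0135 m and x of spacer in the frame of jig between -0.025 and 0.025 m and y of spacer in the frame of jig between -0.08 and 0.08 m and horizontal distance between spacer and stop_thin below 0.04 m and angle between spacer's own z axis and vertical below 0.2 rad and contact force between the fingers and spacer below 0.1 N), for 0.2 s.
At the end, for the whole second after the job is handed in: Pin hangs upright in the notch (collar within 5 mm of the block's top, 4 mm of the midline); spacer on the bed (3.5 mm) between tile and thin stop, within 25 mm of the jig's midline, square to 0.05 rad, not touched by the fingers; over 3 N fingers to tile, tile to spacer, spacer to stop (all of step 2 and z of pin in the frame of rest between 0.035 and 0.044 m and x of pin in the frame of rest between -0.022 and 0.01 m and y of pin in the frame of rest between -0.004 and 0.004 m and angle between pin's own z axis and vertical below 0.2 rad and contact force between tile and spacer above 3 N and contact force between spacer and stop_thin above 3 N and contact force between the fingers and tile above 3 N and angle between the y axis of spacer and the y axis of jig, either way round below 0.05 rad and linear speed of spacer below 0.01 m/s); the arm keeps its last pose, push and grip.
It fails at once if the spacer is forced against the thick stop or its narrow gap (over 10 N) (contact force between spacer and stop_thick above 10 N).
It fails at once if a spool or the pin dish is disturbed (moved more than 25 mm) (distance of any of red_spool, green_spool, pin_dish from where it was at the start of the episode above 0.025 m).
It also fails if it takes over 64 s, if anything falls off the work surface, if the arm or the gripper's body presses on something with over 40 N, if the wrist force passes 120 N, or if a joint passes its speed limit or range.

## Working session

There is one attempt and no reset: what is moved stays moved. The work goes in short steps, Python scripts to look and compute and a shell command to move; the robot and the scene stay as the last step left them, time stands still between calls to the robot, and variables do not carry over. Pictures are saved under pics/ and viewed, at most 10 in all, crops included, and the job is handed in when it is done.

```bash
mkdir -p pics; cat > h.py <<'E'
from station import *
import numpy as np, cv2
def ray(f,uv):
    R,_=cv2.Rodrigues(np.array(f["rvec"],float)); t=np.array(f["tvec"],float).ravel()
    p=cv2.undistortPoints(np.array(uv,float).reshape(-1,1,2),np.array(f["K"]),np.array(f["D"]))[:,0]
    d=np.c_[p,np.ones(len(p))]@R; return -R.T@t,d
def onz(f,uv,z):
    c,d=ray(f,uv); s=(z-c[2])/d[:,2]; return c+d*s[:,None]
def proj(f,P):
    return cv2.projectPoints(np.array(P,float).reshape(-1,3),np.array(f["rvec"],float),np.array(f["tvec"],float),np.array(f["K"]),np.array(f["D"]))[0][:,0]
def grab(n,tag):
    f=grab_frame(n); np.save(f"pics/{tag}.npy",f,allow_pickle=True); cv2.imwrite(f"pics/{tag}.png",f["pixels"][:,:,::-1]); return f
def load(tag): return np.load(f"pics/{tag}.npy",allow_pickle=True).item()
E
python3 - <<'E'
from h import *
for n in ("top","scene"):
    f=grab(n,n+"0"); print(n,ray(f,[[280,210]]))
s=get_state(); print({k:np.round(v,3) for k,v in s.items()})
E
```

```text
top (array([ 0.48884222, -0.01597622,  1.09730869]), array([[ 0.11701178,  0.01577758, -0.9931275 ]]))
scene (array([0.96169555, 0.48936951, 0.74734557]), array([[-0.38640792, -0.50363377, -0.7729508 ]]))
{'time_s': np.float64(0.1), 'joints': array([ 1.073,  0.351,  1.652, -0.   ,  1.139, -0.085]), 'joint_vel': array([ 0.002, -0.002, -0.   , -0.   , -0.001, -0.001]), 'tau': array([ 2.0000e-03, -4.9803e+01, -2.8571e+01,  7.0000e-02,  2.4000e-02,
        0.0000e+00]), 'ee_pos': array([0.22 , 0.504, 0.218]), 'eef_rot': array([-3.141, -0.   ,  2.729]), 'contact_force': array([0.812, 0.15 , 0.341]), 'ft_torque': array([ 0.016, -0.039, -0.007]), 'finger_force': np.float64(0.0), 'opening': np.float64(0.093)}
```

View pics/top0.png

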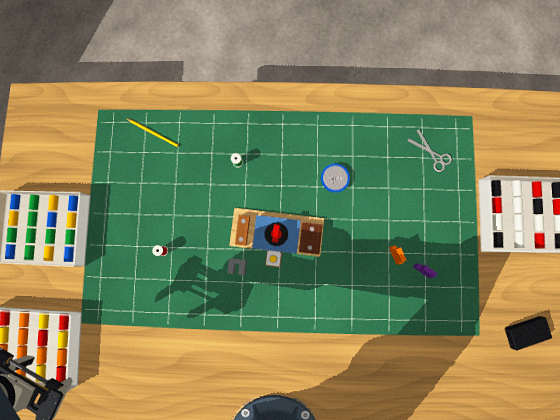

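View pics/scene0.png

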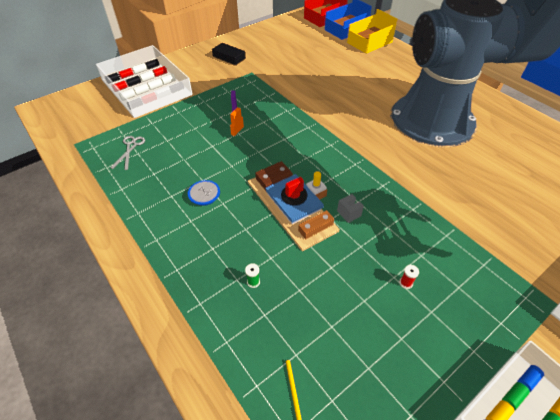

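The top view shows the jig near (276,235), with the thin stop on its left (+y) and the thick stop on its right. The pin is at (273,259), the rest at (236,267) and the orange spacer at (398,255), with a purple decoy at (425,270). The spools are at (236,158) and (159,250), and the dish is at (335,178).

```bash
cat >> h.py <<'E'
RNG=dict(blue=((100,110,60),(118,255,255)),yellow=((21,120,110),(33,255,255)),orange=((6,190,120),(14,255,255)),red=((0,190,90),(4,255,255)))
def comps(f,col,roi=None,minA=15):
    h=cv2.cvtColor(f["pixels"],cv2.COLOR_RGB2HSV); m=cv2.inRange(h,*RNG[col])
    if roi: k=np.zeros_like(m); k[roi[1]:roi[3],roi[0]:roi[2]]=1; m*=k
    cs,_=cv2.findContours(m,cv2.RETR_EXTERNAL,cv2.CHAIN_APPROX_NONE)
    return sorted([c for c in cs if cv2.contourArea(c)>=minA],key=cv2.contourArea,reverse=True)
E
python3 - <<'E'
from h import *
f=load("top0");g=load("scene0")
for col,z,roi in (("blue",.034,(225,200,330,290)),("yellow",.074,(255,245,290,275)),("orange",.07,(380,235,415,275)),("red",.084,(255,215,300,260))):
    for c in comps(f,col,roi,6)[:2]:
        r=cv2.minAreaRect(c); b=onz(f,cv2.boxPoints(r),z); print(col,cv2.contourArea(c),np.round(r[0],1),np.round(onz(f,[r[0]],z),3),np.round(b[:,:2],3).tolist())
print("rest",onz(f,[[236,267]],.04).round(3))
for col,roi in (("orange",(215,90,260,150)),("yellow",(300,165,330,190)),("blue",(260,170,330,225))):
    for c in comps(g,col,roi,6)[:1]: print(col,cv2.contourArea(c),cv2.boundingRect(c))
E
```

```text
blue 1362.5 [275.9 233.8] [[0.55  0.01  0.034]] [[0.511, 0.073], [0.599, 0.065], [0.588, -0.053], [0.5, -0.044]]
yellow 26.5 [272.8 258.3] [[0.485 0.016 0.074]] [[0.484, 0.027], [0.495, 0.016], [0.485, 0.005], [0.474, 0.016]]
orange 134.5 [397.2 253.9] [[ 0.503 -0.304  0.07 ]] [[0.519, -0.281], [0.531, -0.305], [0.487, -0.327], [0.474, -0.303]]
red 112.5 [276.  232.5] [[0.55  0.009 0.084]] [[0.572, 0.022], [0.572, -0.003], [0.529, -0.004], [0.528, 0.021]]
rest [[0.459 0.114 0.04 ]]
orange 232.0 (230, 108, 14, 28)
yellow 83.0 (313, 171, 8, 16)
blue 833.5 (266, 174, 57, 48)
```

```bash
python3 -m pendant '{"deltas":[{"x":0.02,"y":-0.045,"z":0.01,"az":4,"fingers":-1},{"x":0.04,"y":-0.085,"z":0.02,"az":8,"fingers":-1},{"x":0.06,"y":-0.125,"z":0.03,"az":12,"fingers":-1},{"x":0.08,"y":-0.165,"z":0.04,"az":16,"fingers":-1},{"x":0.1,"y":-0.205,"z":0.05,"az":18.3,"fingers":-1}]}'
python3 -m pendant '{"deltas":[{"x":0.02,"y":-0.045,"z":0.0,"fingers":-1},{"x":0.04,"y":-0.09,"z":0.0,"fingers":-1},{"x":0.06,"y":-0.135,"z":0.0,"fingers":-1},{"x":0.08,"y":-0.18,"z":0.0,"fingers":-1},{"x":0.11,"y":-0.22,"z":0.0,"fingers":-1}]}'
python3 -m pendant '{"deltas":[{"x":0,"fingers":-1},{"x":0,"fingers":-1},{"x":0,"fingers":-1}]}'
python3 - <<'E'
from h import *
f=grab("wrist","w1"); print(ray(f,[[280,210]])); s=get_state(); print(s["ee_pos"],s["eef_rot"],s["time_s"])
E
```

```text
(array([0.14676199, 0.53547396, 0.38518381]), array([[ 0.26916298, -0.11665434, -0.95601289]]))
[0.22050585 0.50356367 0.21822575] [-3.14068205e+00 -5.69649896e-05  2.72878213e+00] 0.15$.deltas[0]: bad value
$.deltas[0]: bad value
$.deltas[0]: bad value
```

View pics/w1.png

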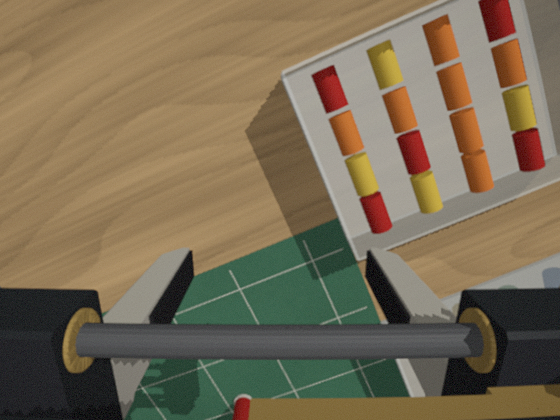

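The call was refused because every row needs all its keys. The arm has not moved, and the wrist view only shows the bead tray.

```bash
python3 -m pendant '{"deltas":[{"x":0.02,"y":-0.045,"z":0.01,"ax":0,"ay":0,"az":4,"fingers":-1},{"x":0.04,"y":-0.085,"z":0.02,"ax":0,"ay":0,"az":8,"fingers":-1},{"x":0.06,"y":-0.125,"z":0.03,"ax":0,"ay":0,"az":12,"fingers":-1},{"x":0.08,"y":-0.165,"z":0.04,"ax":0,"ay":0,"az":16,"fingers":-1},{"x":0.1,"y":-0.205,"z":0.05,"ax":0,"ay":0,"az":18.3,"fingers":-1}]}'
python3 -m pendant '{"deltas":[{"x":0.02,"y":-0.045,"z":0.0,"ax":0,"ay":0,"az":0,"fingers":-1},{"x":0.04,"y":-0.09,"z":0.0,"ax":0,"ay":0,"az":0,"fingers":-1},{"x":0.06,"y":-0.135,"z":0.0,"ax":0,"ay":0,"az":0,"fingers":-1},{"x":0.08,"y":-0.18,"z":0.0,"ax":0,"ay":0,"az":0,"fingers":-1},{"x":0.11,"y":-0.22,"z":0.0,"ax":0,"ay":0,"az":0,"fingers":-1}]}'
python3 -m pendant '{"deltas":[{"x":0,"y":0,"z":0,"ax":0,"ay":0,"az":0,"fingers":-1},{"x":0,"y":0,"z":0,"ax":0,"ay":0,"az":0,"fingers":-1}]}'
python3 - <<'E'
from h import *
f=grab("wrist","w2"); print(ray(f,[[280,210]])); s=get_state(); print(s["ee_pos"],s["eef_rot"],s["time_s"])
E
```

```text
time_s: 0.65
ee_pos: [0.3209, 0.2971, 0.2689]
eef_rot: [-3.142, -0.0, 3.051]
contact_force: [0.1, 1.0, -0.1]
opening: 0.093
finger_force: 0.0
time_s: 1.15
ee_pos: [0.4305, 0.0766, 0.2688]
eef_rot: [3.142, 0.0, 3.048]
contact_force: [-0.0, 0.6, 0.3]
opening: 0.093
finger_force: 0.0
time_s: 1.35
ee_pos: [0.4306, 0.0781, 0.2683]
eef_rot: [3.142, -0.001, 3.046]
contact_force: [1.0, 0.3, -0.1]
opening: 0.0931
finger_force: 0.0
(array([0.35056823, 0.08526537, 0.43538722]), array([[ 0.29115633, -0.02621458, -0.95632545]]))
[0.43020871 0.07899335 0.26837918] [ 3.14152794e+00 -8.58235345e-04  3.04761079e+00] 1.4
```

View pics/w2.png

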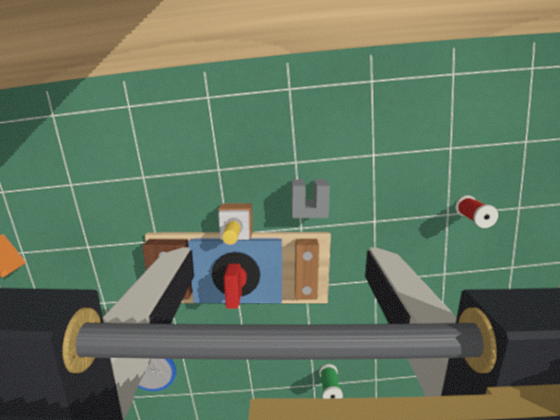

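The wrist view shows the pin head at (232,231), the rest with its notch at (311,200), the tile at (236,270), the handle at (233,285), and the thin stop at (308,268).

```bash
python3 - <<'E'
from h import *
f=load("w2")
h=cv2.cvtColor(f["pixels"],cv2.COLOR_RGB2HSV)
# rest
m=np.zeros(h.shape[:2],np.uint8); sub=h[170:225,285:340]; m[170:225,285:340]=((sub[:,:,1]<60)&(sub[:,:,2]<200)).astype(np.uint8)
cs,_=cv2.findContours(m,0,1); c=max(cs,key=cv2.contourArea); r=cv2.minAreaRect(c)
print("rest",r,cv2.boundingRect(c)); print(onz(f,cv2.boxPoints(r),.04).round(4)[:,:2].tolist())
for v in (183,188,193,198,203,210): print(v,"".join("%4d"%x for x in f["pixels"][v,288:336,0]), "S","".join("%4d"%x for x in h[v,288:336:4,1]))
for col,z,roi in (("yellow",.074,(215,210,250,250)),("blue",.034,(180,230,290,310)),("red",.084,(210,255,260,315))):
    c=comps(f,col,roi)[0]; r=cv2.minAreaRect(c); print(col,np.round(r[0],1),cv2.boundingRect(c),np.round(onz(f,cv2.boxPoints(r),z)[:,:2],4).tolist())
# predict pin in image
for P in ([.485,.016,.074],[.485,.016,.038]): print(proj(f,P))
E
python3 - <<'E'
import cv2; i=cv2.imread('pics/w2.png')[165:310,140:345]; cv2.imwrite('pics/c2.png',cv2.resize(i,None,fx=3.9,fy=3.9,interpolation=2))
E
```

```text
rest ((310.0, 197.0), (54.0, 38.0), 90.0) (291, 170, 39, 55)
[[0.4231, 0.092], [0.4274, 0.1366], [0.4947, 0.133], [0.4902, 0.0862]]
183   58  59  57  68  95 111 109 108 108 106 105 105 104 110 107 107  98  83  77  70  71  67  56  56  61  60  76  85 105 105 107 110 106 108 106 104 109 109 110 107  95  86  83  80  84  82  81  82 S   91   8   5   7  38  95  82   2   7   2  56  90
188   54  55  52  64 103 122 134 136 132 134 135 134 131 131 135 136 129 102  64  53  58  55  52  59  57  63  67  78  93 118 132 135 132 133 132 133 132 134 134 132 134 122  87  81  79  79  79  80 S   99   5   9   4  11  92  92   5   6   8   9 100
193   56  60  52  67  97 126 134 135 136 135 136 134 137 129 135 134 126 103  64  52  51  56  59  52  57  69  67  77  91 124 133 133 131 135 132 135 134 136 133 131 131 116  86  82  78  81  81  82 S   93   8   4   5  10 102  90   5   8   6   4  98
198   53  52  55  68 102 134 134 137 135 130 136 133 133 134 134 133 124  91  63  53  55  57  57  55  53  63  67  78  98 128 133 135 137 133 136 134 132 135 135 135 129 111  85  82  83  82  83  77 S  106  12   9   4  15  96  98  10   4   9  13  93
203   54  56  52  69 108 132 135 136 130 132 135 136 136 134 137 134 128  98  81  85  78  82  84  83  79  78  76  82 107 133 135 135 132 134 133 131 132 133 135 132 127 103  83  81  81  84  80  82 S   97   5   6   6   6  15   6  11   6   9  20  92
210   53  56  54  68 105 134 136 134 133 132 133 133 136 131 134 131 130 135 131 131 132 135 133 132 132 130 134 134 133 133 133 133 133 131 133 135 131 133 135 136 119  92  81  81  81  82  81  78 S  101   7   2   6   9   6   6   4   4   6  25  92
yellow [230.8 232.1] (223, 221, 17, 23) [[0.4905, 0.0039], [0.4658, 0.0157], [0.4725, 0.0301], [0.4975, 0.0186]]Traceback (most recent call last):
  File "<stdin>", line 10, in <module>
IndexError: list index out of range
```

View pics/c2.png

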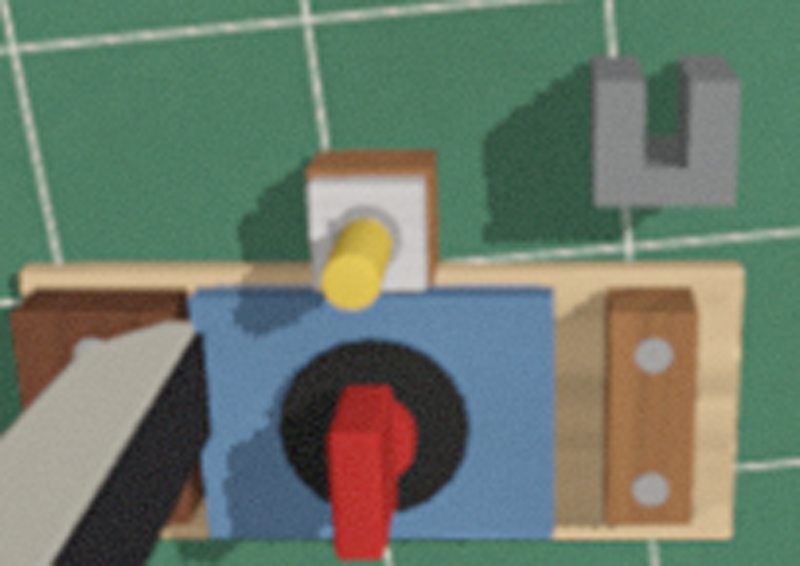

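The crop shows the notch at crop x 645–687, its inner end at y≈165, the pin-head disc at (350,283), the thin stop's top face over x 608–693, and the tile's right edge at x≈554.

```bash
python3 - <<'E'
from h import *
f=load("w2")
u=lambda *a: np.array(a,float)/3.9+[139.6,164.6]
def P(n,z,*a): print(n,onz(f,u(*a),z)[:,:2].round(4).tolist())
P("rest top",.04,(593,78),(739,80),(737,207),(593,205))
P("notch",.04,(645,80),(684,80),(645,165),(687,165))
P("head",.074,(350,283))
P("lug",.034,(308,178),(426,178),(424,291))
P("collar",.038,(368,232))
P("tile R",.034,(553,291),(555,538)); P("tile TL",.034,(191,291))
P("stop",.034,(608,308),(695,308),(691,522),(607,522))
P("bed",.01,(22,267),(742,267),(733,538))
P("handle top",.084,(330,432),(386,432),(384,558),(338,558))
t=load("top0"); P2=onz(t,[[272.8,258.3]],.074); print(P2)
E
```

```text
rest top [[0.4407, 0.0912], [0.4456, 0.1357], [0.4864, 0.1329], [0.4815, 0.0878]]
notch [[0.4429, 0.107], [0.444, 0.1189], [0.4699, 0.105], [0.4712, 0.1181]]
head [[0.4874, 0.0146]]
lug [[0.4658, -0.0016], [0.4694, 0.0358], [0.5076, 0.0305]]
collar [[0.4843, 0.0157]]
tile R [[0.5116, 0.0724], [0.6035, 0.0644]]
tile TL [[0.5005, -0.0455]]
stop [[0.5193, 0.0897], [0.522, 0.1181], [0.6017, 0.1118], [0.5989, 0.0829]]
bed [[0.4952, -0.1106], [0.5186, 0.1371], [0.625, 0.1284]]
handle top [[0.53, 0.0041], [0.5315, 0.0206], [0.5741, 0.0143], [0.5728, 0.0003]]
[[0.48440373 0.01576294 0.074     ]]
```

```bash
python3 -m pendant '{"deltas":[{"x":0.03,"y":-0.033,"z":0,"ax":0,"ay":0,"az":0,"fingers":0},{"x":0.055,"y":-0.064,"z":-0.02,"ax":0,"ay":0,"az":0,"fingers":0},{"x":0.055,"y":-0.064,"z":-0.065,"ax":0,"ay":0,"az":0,"fingers":0},{"x":0.055,"y":-0.064,"z":-0.11,"ax":0,"ay":0,"az":0,"fingers":0},{"x":0.055,"y":-0.064,"z":-0.15,"ax":0,"ay":0,"az":0,"fingers":0}]}' 20
python3 -m pendant '{"deltas":[{"x":0,"y":0,"z":-0.03,"ax":0,"ay":0,"az":0,"fingers":0},{"x":0,"y":0,"z":-0.055,"ax":0,"ay":0,"az":0,"fingers":0},{"x":0,"y":0,"z":-0.075,"ax":0,"ay":0,"az":0,"fingers":0},{"x":0,"y":0,"z":-0.075,"ax":0,"ay":0,"az":0,"fingers":0},{"x":0,"y":0,"z":-0.075,"ax":0,"ay":0,"az":0,"fingers":0.2}]}'
python3 -c "
from h import *
f=grab('wrist','w3');g=grab('scene','s3')
for P in ([.486,.0152,.074],): print(proj(f,P))
c=comps(f,'yellow',(150,150,400,330)); print([cv2.boundingRect(k) for k in c]); print(get_state()['ee_pos'])"
```

```text
time_s: 1.9
ee_pos: [0.4847, 0.0162, 0.1169]
eef_rot: [3.141, -0.001, 3.05]
contact_force: [1.0, -0.2, -0.4]
opening: 0.0574
finger_force: 0.0
time_s: 2.4
ee_pos: [0.4855, 0.0158, 0.0441]
eef_rot: [3.142, -0.0, 3.05]
contact_force: [-0.4, 0.8, 0.8]
opening: 0.0421
finger_force: 0.0
[[279.34550112 291.45930629]]
[(260, 248, 39, 61), (179, 309, 16, 21), (365, 310, 16, 20)]
[0.48618579 0.01536732 0.04483038]
```

View pics/w3.png

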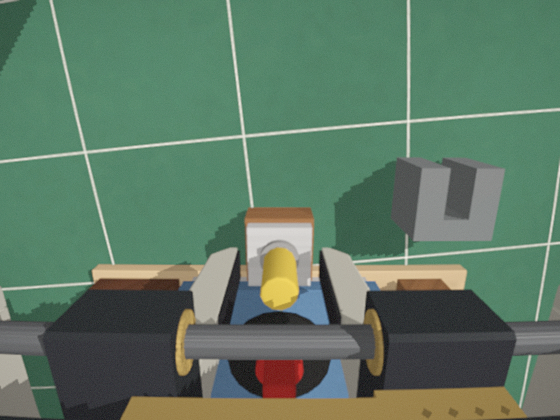

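The head disc is centred at (279,292), where it was predicted to be, and sits between the fingers. I'll close and lift.

```bash
python3 -m pendant '{"deltas":[{"x":0,"y":0,"z":0,"ax":0,"ay":0,"az":0,"fingers":1},{"x":0,"y":0,"z":0,"ax":0,"ay":0,"az":0,"fingers":1},{"x":0,"y":0,"z":0,"ax":0,"ay":0,"az":0,"fingers":1},{"x":0,"y":0,"z":0,"ax":0,"ay":0,"az":0,"fingers":1},{"x":0,"y":0,"z":0,"ax":0,"ay":0,"az":0,"fingers":1}]}' 20
python3 -m pendant '{"deltas":[{"x":0,"y":0,"z":0.01,"ax":0,"ay":0,"az":0,"fingers":1},{"x":0,"y":0,"z":0.025,"ax":0,"ay":0,"az":0,"fingers":1},{"x":0,"y":0,"z":0.04,"ax":0,"ay":0,"az":0,"fingers":1},{"x":0,"y":0,"z":0.055,"ax":0,"ay":0,"az":0,"fingers":1},{"x":0,"y":0,"z":0.065,"ax":0,"ay":0,"az":0,"fingers":1}]}'
python3 -m pendant '{"deltas":[{"x":-0.007,"y":0.025,"z":0,"ax":0,"ay":0,"az":0,"fingers":1},{"x":-0.014,"y":0.05,"z":0,"ax":0,"ay":0,"az":0,"fingers":1},{"x":-0.021,"y":0.075,"z":0,"ax":0,"ay":0,"az":0,"fingers":1},{"x":-0.027,"y":0.097,"z":0,"ax":0,"ay":0,"az":0,"fingers":1},{"x":-0.027,"y":0.097,"z":0,"ax":0,"ay":0,"az":0,"fingers":1}]}'
python3 -c "
from h import *
f=grab('wrist','w4');g=grab('scene','s4');s=get_state();print(s['ee_pos'],s['eef_rot'])
c=comps(f,'yellow',(200,150,360,400)); print([cv2.boundingRect(k) for k in c],proj(f,np.r_[s['ee_pos'][:2],.139]), proj(f,np.r_[s['ee_pos'][:2],.074+.065]))
cv2.imwrite('pics/c4.png',cv2.resize(f['pixels'][200:400,180:380,::-1],None,fx=3,fy=3))"
```

```text
time_s: 3.0
ee_pos: [0.4859, 0.0148, 0.044]
eef_rot: [3.142, 0.001, 3.048]
contact_force: [-0.9, 0.5, 6.7]
opening: 0.0174
finger_force: 20.0
time_s: 3.5
ee_pos: [0.4859, 0.0147, 0.11]
eef_rot: [-3.142, 0.001, 3.048]
contact_force: [-0.2, 0.1, -1.1]
opening: 0.0174
finger_force: 20.0
time_s: 4.0
ee_pos: [0.4579, 0.1134, 0.1088]
eef_rot: [3.141, -0.0, 3.05]
contact_force: [-1.0, -0.7, 0.3]
opening: 0.0175
finger_force: 20.0
[0.45863744 0.1117507  0.10880498] [-3.14141782e+00  1.18902456e-04  3.04928924e+00]
[(260, 247, 39, 62), (317, 391, 43, 9), (233, 310, 9, 24), (232, 348, 10, 28), (319, 310, 7, 22)] [[277.12929049 292.59932362]] [[277.12929049 292.59932362]]
```

View pics/c4.png

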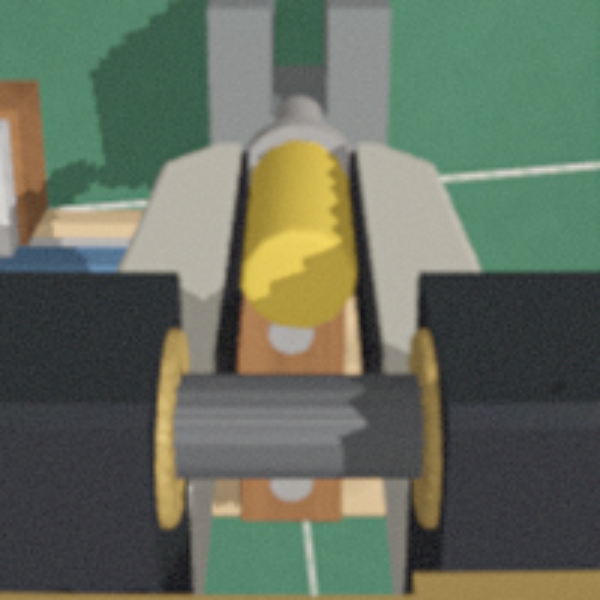

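The pin shaft (crop x≈300) lines up with the notch midline (x≈299), so I'll lower it.

```bash
python3 -m pendant '{"deltas":[{"x":0,"y":0.0005,"z":-0.01,"ax":0,"ay":0,"az":0,"fingers":1},{"x":0,"y":0.0005,"z":-0.025,"ax":0,"ay":0,"az":0,"fingers":1},{"x":0,"y":0.0005,"z":-0.04,"ax":0,"ay":0,"az":0,"fingers":1},{"x":0,"y":0.0005,"z":-0.054,"ax":0,"ay":0,"az":0,"fingers":1},{"x":0,"y":0.0005,"z":-0.0585,"ax":0,"ay":0,"az":0,"fingers":1}]}'
python3 -m pendant '{"deltas":[{"x":0,"y":0,"z":0,"ax":0,"ay":0,"az":0,"fingers":1},{"x":0,"y":0,"z":-0.0005,"ax":0,"ay":0,"az":0,"fingers":1}]}'
```

```text
time_s: 4.6
ee_pos: [0.4586, 0.1115, 0.0492]
eef_rot: [-3.141, -0.001, 3.047]
contact_force: [-5.2, -3.2, 28.3]
opening: 0.0173
finger_force: 20.0
time_s: 4.8
ee_pos: [0.4587, 0.1117, 0.0494]
eef_rot: [-3.141, -0.0, 3.047]
contact_force: [0.2, 0.7, -0.2]
opening: 0.0178
finger_force: 20.0
```

```bash
python3 -m pendant '{"deltas":[{"x":0,"y":0,"z":0,"ax":0,"ay":0,"az":0,"fingers":0.2},{"x":0,"y":0,"z":0,"ax":0,"ay":0,"az":0,"fingers":0.2},{"x":0,"y":0,"z":0,"ax":0,"ay":0,"az":0,"fingers":0.2},{"x":0,"y":0,"z":0,"ax":0,"ay":0,"az":0,"fingers":0.2}]}'
python3 -m pendant '{"deltas":[{"x":0,"y":0,"z":0.02,"ax":0,"ay":0,"az":0,"fingers":0},{"x":0,"y":0,"z":0.06,"ax":0,"ay":0,"az":0,"fingers":0},{"x":0,"y":0,"z":0.1,"ax":0,"ay":0,"az":0,"fingers":0},{"x":0,"y":0,"z":0.14,"ax":0,"ay":0,"az":0,"fingers":0},{"x":0,"y":0,"z":0.17,"ax":0,"ay":0,"az":0,"fingers":0}]}'
python3 -c "
from h import *
f=grab('wrist','w5');g=grab('scene','s5')
a=f['pixels'][200:350,200:360,::-1]; b=g['pixels'][160:260,290:397,::-1]
cv2.imwrite('pics/c5.png',np.hstack([cv2.resize(a,(430,400)),cv2.resize(b,(430,400))])[:, :800])
for P in ([.4586,.1124,.08],[.4586,.1124,.044]): print(proj(f,P),proj(g,P))"
```

```text
time_s: 5.2
ee_pos: [0.4587, 0.1123, 0.0497]
eef_rot: [3.142, 0.0, 3.048]
contact_force: [-0.1, 0.3, 0.0]
opening: 0.037
finger_force: 0.0
time_s: 5.7
ee_pos: [0.4588, 0.1123, 0.2222]
eef_rot: [3.141, 0.002, 3.048]
contact_force: [-0.3, 0.8, -0.6]
opening: 0.0464
finger_force: 0.0
[[279.96127757 194.89918144]] [[354.23406346 190.63783244]]
[[279.89651178 186.17484016]] [[352.04751105 200.910877  ]]
```

View pics/c5.png

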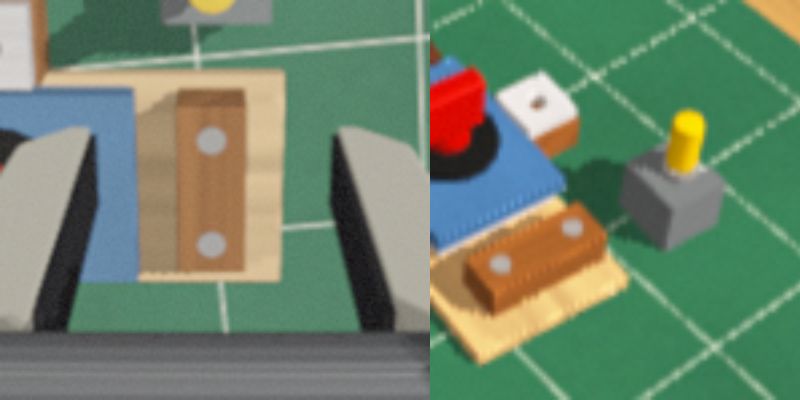

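The pin hangs upright in the notch with its collar on the block. Next is the spacer.

```bash
python3 -m pendant '{"deltas":[{"x":0,"y":-0.04,"z":0.01,"ax":0,"ay":0,"az":0,"fingers":-1},{"x":0,"y":-0.085,"z":0.02,"ax":0,"ay":0,"az":0,"fingers":-1},{"x":0,"y":-0.13,"z":0.03,"ax":0,"ay":0,"az":0,"fingers":-1},{"x":-0.01,"y":-0.175,"z":0.04,"ax":0,"ay":0,"az":0,"fingers":-1},{"x":-0.02,"y":-0.22,"z":0.04,"ax":0,"ay":0,"az":0,"fingers":-1}]}'
python3 -m pendant '{"deltas":[{"x":0,"y":-0.045,"z":0.0,"ax":0,"ay":0,"az":0,"fingers":-1},{"x":-0.005,"y":-0.09,"z":0.0,"ax":0,"ay":0,"az":0,"fingers":-1},{"x":-0.01,"y":-0.135,"z":0.0,"ax":0,"ay":0,"az":0,"fingers":-1},{"x":-0.02,"y":-0.18,"z":0,"ax":0,"ay":0,"az":0,"fingers":-1},{"x":-0.02,"y":-0.18,"z":0,"ax":0,"ay":0,"az":0,"fingers":-1}]}'
python3 -c "
from h import *
f=grab('wrist','w6');s=get_state();print(s['ee_pos'],s['eef_rot'])
for c in comps(f,'orange',None,200): print(cv2.boundingRect(c),cv2.contourArea(c))
x,y=proj(f,[.503,-.304,.05])[0]; print(x,y)
cv2.imwrite('pics/c6.png',cv2.resize(f['pixels'][130:330,170:390,::-1],None,fx=3,fy=3))"
```

```text
time_s: 6.3
ee_pos: [0.4383, -0.1094, 0.26]
eef_rot: [-3.141, 0.001, 3.048]
contact_force: [1.3, 0.3, 0.2]
opening: 0.0824
finger_force: 0.0
time_s: 6.8
ee_pos: [0.4173, -0.2916, 0.2584]
eef_rot: [-3.141, -0.001, 3.044]
contact_force: [-0.8, 1.0, -0.5]
opening: 0.0931
finger_force: 0.0
[ 0.41766011 -0.28938237  0.25840185] [ 3.14075841e+00 -1.42393499e-03  3.04475637e+00]
276.5708550428445 251.51180739756228
```

View pics/c6.png

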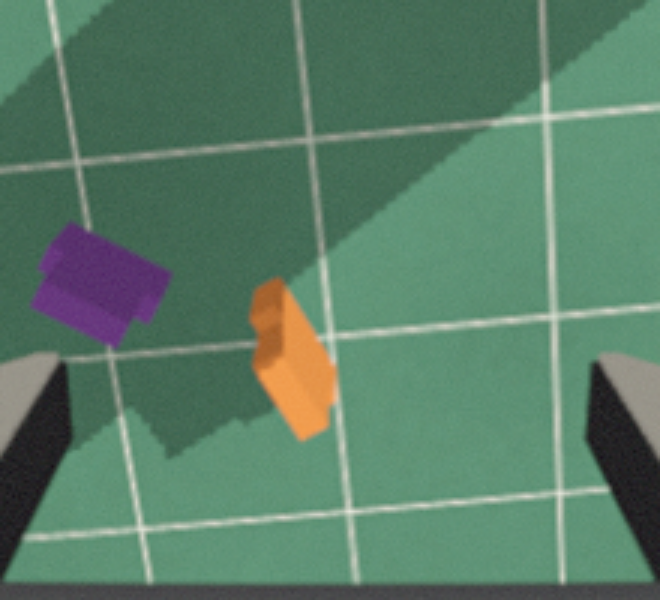

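The spacer's top face has crop corners (253,363), (282,352), (329,429), (302,441). The purple decoy is separate, at (100,285).

```bash
python3 -c "
from h import *
f=load('w6')
u=np.array([(253,363),(282,352),(329,429),(302,441)],float)/3+[169.7,129.7]
p=onz(f,u,.07)[:,:2];print(p.round(4).tolist(),p.mean(0).round(4))
d=(p[3]-p[0]+p[2]-p[1])/2;print('len',np.linalg.norm(d),np.degrees(np.arctan2(d[1],d[0])), 'w',np.linalg.norm(p[1]-p[0]),np.linalg.norm(p[2]-p[3]))
c=p.mean(0)
# check predicted outline of foot
d/=np.linalg.norm(d);n=np.array([-d[1],d[0]])
for z,L,sx in ((.07,18,1),(.036,25,-1),(0,25,-1),(0,25,1)):
  print(z,((proj(f,[np.r_[c+d*a*L/1e3+n*b*.006,z] for a in(-1,1) for b in(-1,1)])-[169.7,129.7])*3).round().tolist())
h=cv2.cvtColor(f['pixels'],cv2.COLOR_RGB2HSV)
m=cv2.inRange(h,(5,150,80),(20,255,255))[130:330,170:390]
cs,_=cv2.findContours(m,0,2);k=max(cs,key=cv2.contourArea);print((cv2.approxPolyDP(k,1.2,True)[:,0]*3).tolist())
"
```

```text
[[0.4907, -0.3284], [0.4873, -0.3169], [0.5212, -0.3024], [0.5253, -0.3133]] [ 0.5061 -0.3153]
len 0.03730086385995401 23.378741021894612 w 0.011960065371377511 0.011722046229838998
0.07 [[255.0, 366.0], [282.0, 352.0], [301.0, 440.0], [328.0, 427.0]]
0.036 [[252.0, 318.0], [277.0, 305.0], [311.0, 415.0], [336.0, 402.0]]
0 [[258.0, 289.0], [281.0, 276.0], [313.0, 379.0], [336.0, 367.0]]
0 [[258.0, 289.0], [281.0, 276.0], [313.0, 379.0], [336.0, 367.0]]
[[273, 279], [255, 291], [252, 321], [261, 342], [255, 351], [255, 369], [303, 435], [324, 423], [333, 372], [297, 309]]
```

```bash
python3 -m pendant '{"deltas":[{"x":0.025,"y":-0.007,"z":-0.01,"ax":0,"ay":0,"az":7,"fingers":0.3},{"x":0.05,"y":-0.014,"z":-0.03,"ax":0,"ay":0,"az":14,"fingers":0.3},{"x":0.075,"y":-0.021,"z":-0.05,"ax":0,"ay":0,"az":21,"fingers":0.3},{"x":0.087,"y":-0.028,"z":-0.08,"ax":0,"ay":0,"az":28.8,"fingers":0.3},{"x":0.087,"y":-0.028,"z":-0.12,"ax":0,"ay":0,"az":28.8,"fingers":0.3}]}' 20
python3 -m pendant '{"deltas":[{"x":0,"y":0,"z":-0.01,"ax":0,"ay":0,"az":0,"fingers":0.3},{"x":0,"y":0,"z":-0.01,"ax":0,"ay":0,"az":0,"fingers":0.3},{"x":0,"y":0,"z":-0.01,"ax":0,"ay":0,"az":0,"fingers":0.3}]}'
python3 -c "
from h import *
f=grab('wrist','w7');s=get_state();print(s['ee_pos'],s['eef_rot'])
h=cv2.cvtColor(f['pixels'],cv2.COLOR_RGB2HSV)
m=cv2.inRange(h,(5,150,80),(20,255,255)); m[:, :200]=0; m[:,360:]=0
cs,_=cv2.findContours(m,0,2);k=max(cs,key=cv2.contourArea);print(cv2.approxPolyDP(k,1.5,True)[:,0].tolist())
c=s['ee_pos'][:2];a=s['eef_rot'][2]-np.pi;d=np.array([np.cos(a),np.sin(a)]);n=np.array([-d[1],d[0]])
print(proj(f,[np.r_[c+d*i*.018+n*j*.006,.07] for i in(-1,1) for j in(-1,1)]).round().tolist())"
```

```text
time_s: 7.35
ee_pos: [0.5077, -0.3152, 0.1388]
eef_rot: [-3.14, 0.001, -2.726]
contact_force: [-0.0, 0.3, -0.9]
opening: 0.0575
finger_force: 0.0
time_s: 7.65
ee_pos: [0.5062, -0.3157, 0.1312]
eef_rot: [-3.14, 0.001, -2.732]
contact_force: [-0.5, 0.2, 0.7]
opening: 0.035
finger_force: 0.0
[ 0.50636801 -0.31591051  0.13161834] [-3.13927120e+00  1.39262088e-03 -2.73237283e+00]
[[274, 172], [274, 246], [288, 246], [286, 172]]
[[271.0, 200.0], [289.0, 200.0], [272.0, 248.0], [288.0, 248.0]]
```

```bash
python3 -m pendant '{"deltas":[{"x":0,"y":0,"z":-0.03,"ax":0,"ay":0,"az":0,"fingers":0.3},{"x":0,"y":0,"z":-0.06,"ax":0,"ay":0,"az":0,"fingers":0.3},{"x":0,"y":0,"z":-0.085,"ax":0,"ay":0,"az":0,"fingers":0.3},{"x":0,"y":0,"z":-0.092,"ax":0,"ay":0,"az":0,"fingers":0.3},{"x":0,"y":0,"z":-0.092,"ax":0,"ay":0,"az":0,"fingers":0.6}]}'
python3 -m pendant '{"deltas":[{"x":0,"y":0,"z":0,"ax":0,"ay":0,"az":0,"fingers":1},{"x":0,"y":0,"z":0,"ax":0,"ay":0,"az":0,"fingers":1},{"x":0,"y":0,"z":0,"ax":0,"ay":0,"az":0,"fingers":1},{"x":0,"y":0,"z":0,"ax":0,"ay":0,"az":0,"fingers":1},{"x":0,"y":0,"z":0,"ax":0,"ay":0,"az":0,"fingers":1}]}' 25
python3 -m pendant '{"deltas":[{"x":0,"y":0,"z":0.02,"ax":0,"ay":0,"az":0,"fingers":1},{"x":0,"y":0,"z":0.05,"ax":0,"ay":0,"az":0,"fingers":1},{"x":0,"y":0,"z":0.08,"ax":0,"ay":0,"az":0,"fingers":1},{"x":0,"y":0,"z":0.11,"ax":0,"ay":0,"az":0,"fingers":1},{"x":0,"y":0,"z":0.14,"ax":0,"ay":0,"az":0,"fingers":1}]}'
```

```text
time_s: 8.2
ee_pos: [0.5059, -0.3159, 0.0383]
eef_rot: [-3.141, 0.0, -2.733]
contact_force: [0.3, 0.1, 0.2]
opening: 0.0281
finger_force: 0.0
time_s: 8.7
ee_pos: [0.5064, -0.3162, 0.0392]
eef_rot: [-3.139, 0.001, -2.732]
contact_force: [-1.0, 1.1, 8.0]
opening: 0.0116
finger_force: 25.0
time_s: 9.2
ee_pos: [0.5056, -0.3157, 0.1796]
eef_rot: [-3.141, 0.0, -2.732]
contact_force: [0.5, 0.3, -0.1]
opening: 0.0114
finger_force: 25.0
```

```bash
python3 -m pendant '{"deltas":[{"x":0.006,"y":0.04,"z":0,"ax":0,"ay":0,"az":-6,"fingers":1},{"x":0.012,"y":0.08,"z":0,"ax":0,"ay":0,"az":-12,"fingers":1},{"x":0.018,"y":0.12,"z":0,"ax":0,"ay":0,"az":-18,"fingers":1},{"x":0.024,"y":0.16,"z":0,"ax":0,"ay":0,"az":-24,"fingers":1},{"x":0.03,"y":0.2,"z":0,"ax":0,"ay":0,"az":-28.8,"fingers":1}]}'
python3 -m pendant '{"deltas":[{"x":0.004,"y":0.04,"z":0,"ax":0,"ay":0,"az":0,"fingers":1},{"x":0.008,"y":0.08,"z":0,"ax":0,"ay":0,"az":0,"fingers":1},{"x":0.012,"y":0.12,"z":0,"ax":0,"ay":0,"az":0,"fingers":1},{"x":0.016,"y":0.16,"z":0,"ax":0,"ay":0,"az":0,"fingers":1},{"x":0.0225,"y":0.193,"z":0,"ax":0,"ay":0,"az":0,"fingers":1}]}'
python3 -m pendant '{"deltas":[{"x":0,"y":0,"z":-0.03,"ax":0,"ay":0,"az":0,"fingers":1},{"x":0,"y":0,"z":-0.06,"ax":0,"ay":0,"az":0,"fingers":1},{"x":0,"y":0,"z":-0.085,"ax":0,"ay":0,"az":0,"fingers":1},{"x":0,"y":0,"z":-0.085,"ax":0,"ay":0,"az":0,"fingers":1},{"x":0,"y":0,"z":-0.085,"ax":0,"ay":0,"az":0,"fingers":1}]}'
python3 -c "
from h import *
f=grab('wrist','w8');g=grab('scene','s8');s=get_state();print(s['ee_pos'],s['eef_rot'])
a=f['pixels'][140:380,190:370,::-1]; b=g['pixels'][150:270,250:370,::-1]
cv2.imwrite('pics/c8.png',np.hstack([cv2.resize(a,(420,560)),cv2.resize(b,(380,560))]))"
```

```text
time_s: 9.7
ee_pos: [0.5357, -0.1142, 0.1784]
eef_rot: [-3.141, 0.001, 3.044]
contact_force: [0.4, 0.2, -0.8]
opening: 0.0117
finger_force: 25.0
time_s: 10.2
ee_pos: [0.5579, 0.0794, 0.1783]
eef_rot: [3.141, 0.001, 3.049]
contact_force: [0.4, 0.2, 0.3]
opening: 0.012
finger_force: 25.0
time_s: 10.7
ee_pos: [0.5585, 0.0773, 0.0936]
eef_rot: [3.142, 0.0, 3.048]
contact_force: [0.5, 0.3, -0.4]
opening: 0.0119
finger_force: 25.0
[0.55905248 0.07727568 0.09437894] [3.14122546e+00 2.49398262e-03 3.04807598e+00]
```

View pics/c8.png

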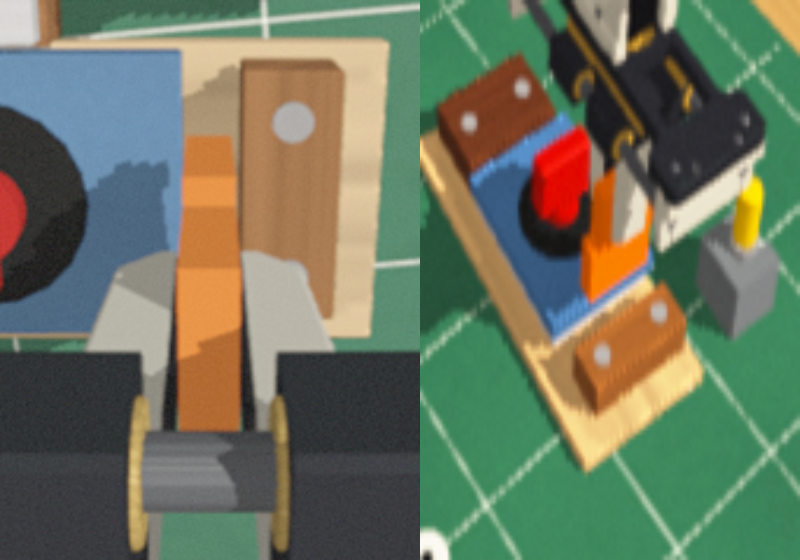

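The spacer (crop x 184–234) is centred over the gap (x 182–240), so I'll lower it.

```bash
python3 -m pendant '{"deltas":[{"x":0,"y":0,"z":-0.015,"ax":0,"ay":0,"az":0,"fingers":1},{"x":0,"y":0,"z":-0.025,"ax":0,"ay":0,"az":0,"fingers":1},{"x":0,"y":0,"z":-0.034,"ax":0,"ay":0,"az":0,"fingers":1},{"x":0,"y":0,"z":-0.041,"ax":0,"ay":0,"az":0,"fingers":1},{"x":0,"y":0,"z":-0.0445,"ax":0,"ay":0,"az":0,"fingers":1}]}'
python3 -m pendant '{"deltas":[{"x":0,"y":0,"z":-0.0005,"ax":0,"ay":0,"az":0,"fingers":1},{"x":0,"y":0,"z":-0.0005,"ax":0,"ay":0,"az":0,"fingers":1}]}'
```

```text
time_s: 11.3
ee_pos: [0.5584, 0.0773, 0.0488]
eef_rot: [-3.142, 0.0, 3.048]
contact_force: [-9.7, -1.8, 34.9]
opening: 0.0122
finger_force: 25.0
time_s: 11.5
ee_pos: [0.5584, 0.0773, 0.0488]
eef_rot: [-3.142, 0.001, 3.048]
contact_force: [-4.8, -1.4, 13.0]
opening: 0.0122
finger_force: 25.0
```

```bash
python3 -m pendant '{"deltas":[{"x":0,"y":0,"z":0,"ax":0,"ay":0,"az":0,"fingers":0.4},{"x":0,"y":0,"z":0,"ax":0,"ay":0,"az":0,"fingers":0.4},{"x":0,"y":0,"z":0,"ax":0,"ay":0,"az":0,"fingers":0.4},{"x":0,"y":0,"z":0,"ax":0,"ay":0,"az":0,"fingers":0.4},{"x":0,"y":0,"z":0,"ax":0,"ay":0,"az":0,"fingers":0.4}]}'
python3 -m pendant '{"deltas":[{"x":0,"y":0,"z":0.02,"ax":0,"ay":0,"az":0,"fingers":0.4},{"x":0,"y":0,"z":0.05,"ax":0,"ay":0,"az":0,"fingers":0.4},{"x":0,"y":0,"z":0.08,"ax":0,"ay":0,"az":0,"fingers":0.4},{"x":-0.02,"y":-0.02,"z":0.12,"ax":0,"ay":0,"az":0,"fingers":0.3},{"x":-0.05,"y":-0.05,"z":0.15,"ax":0,"ay":0,"az":0,"fingers":0}]}'
python3 -m pendant '{"deltas":[{"x":-0.03,"y":-0.02,"z":0,"ax":0,"ay":0,"az":0,"fingers":0},{"x":-0.03,"y":-0.02,"z":0,"ax":0,"ay":0,"az":0,"fingers":0}]}'
python3 -c "
from h import *
f=grab('wrist','w9');g=grab('scene','s9');s=get_state();print(s['ee_pos'],s['eef_rot'])
a=f['pixels'][150:340,170:390,::-1]; b=g['pixels'][150:270,250:370,::-1]
cv2.imwrite('pics/c9.png',np.hstack([cv2.resize(a,(440,380)),cv2.resize(b,(360,380))]))"
```

```text
time_s: 12.0
ee_pos: [0.5581, 0.0773, 0.0475]
eef_rot: [-3.142, -0.0, 3.048]
contact_force: [-0.1, 0.7, -0.3]
opening: 0.0277
finger_force: 0.0
time_s: 12.5
ee_pos: [0.5096, 0.0285, 0.1985]
eef_rot: [3.141, 0.002, 3.05]
contact_force: [0.6, -0.4, 1.3]
opening: 0.0365
finger_force: 0.0
time_s: 12.7
ee_pos: [0.4769, 0.0069, 0.1972]
eef_rot: [-3.141, 0.0, 3.046]
contact_force: [1.1, -0.2, -0.3]
opening: 0.0461
finger_force: 0.0
[0.47930182 0.00821928 0.19683878] [3.14148486e+00 8.11929542e-04 3.04722909e+00]
```

View pics/c9.png

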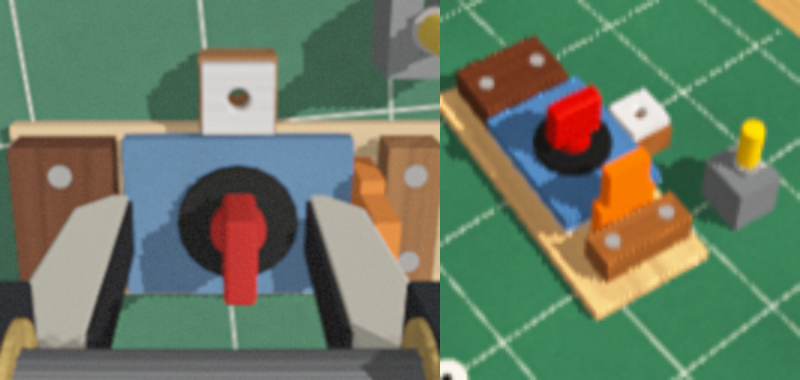

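The spacer stands seated in the wide gap and the pin is still parked. Now the handle, its top face at about crop (241,270).

```bash
python3 -m pendant '{"deltas":[{"x":0.035,"y":0.001,"z":-0.005,"ax":0,"ay":0,"az":0,"fingers":0},{"x":0.0735,"y":0.0015,"z":-0.015,"ax":0,"ay":0,"az":0,"fingers":0},{"x":0.0735,"y":0.0015,"z":-0.055,"ax":0,"ay":0,"az":0,"fingers":0},{"x":0.0735,"y":0.0015,"z":-0.09,"ax":0,"ay":0,"az":0,"fingers":0},{"x":0.0735,"y":0.0015,"z":-0.09,"ax":0,"ay":0,"az":0,"fingers":0}]}' 30
python3 -m pendant '{"deltas":[{"x":0,"y":0,"z":-0.025,"ax":0,"ay":0,"az":0,"fingers":0},{"x":0,"y":0,"z":-0.045,"ax":0,"ay":0,"az":0,"fingers":0},{"x":0,"y":0,"z":-0.054,"ax":0,"ay":0,"az":0,"fingers":0},{"x":0,"y":0,"z":-0.054,"ax":0,"ay":0,"az":0,"fingers":0},{"x":0,"y":0,"z":-0.054,"ax":0,"ay":0,"az":0,"fingers":0}]}'
python3 -m pendant '{"deltas":[{"x":0,"y":0,"z":0,"ax":0,"ay":0,"az":0,"fingers":1},{"x":0,"y":0,"z":0,"ax":0,"ay":0,"az":0,"fingers":1},{"x":0,"y":0,"z":0,"ax":0,"ay":0,"az":0,"fingers":1},{"x":0,"y":0,"z":0,"ax":0,"ay":0,"az":0,"fingers":1},{"x":0,"y":0,"z":0,"ax":0,"ay":0,"az":0,"fingers":1}]}'
```

```text
time_s: 13.3
ee_pos: [0.5508, 0.0107, 0.102]
eef_rot: [-3.141, -0.008, 3.049]
contact_force: [0.2, -0.5, 1.0]
opening: 0.0465
finger_force: 0.0
time_s: 13.8
ee_pos: [0.5536, 0.01, 0.0537]
eef_rot: [3.142, 0.001, 3.048]
contact_force: [-0.2, -0.0, 0.5]
opening: 0.0467
finger_force: 0.0
time_s: 14.3
ee_pos: [0.5528, 0.0099, 0.0527]
eef_rot: [-3.142, 0.0, 3.048]
contact_force: [-0.4, -0.5, 2.6]
opening: 0.0156
finger_force: 30.0
```

```bash
python3 -m pendant '{"deltas":[{"x":0.0001,"y":0.001,"z":0,"ax":0,"ay":0,"az":0,"fingers":1},{"x":0.0002,"y":0.002,"z":0,"ax":0,"ay":0,"az":0,"fingers":1},{"x":0.0003,"y":0.003,"z":0,"ax":0,"ay":0,"az":0,"fingers":1},{"x":0.0004,"y":0.004,"z":0,"ax":0,"ay":0,"az":0,"fingers":1},{"x":0.0004,"y":0.004,"z":0,"ax":0,"ay":0,"az":0,"fingers":1}]}'
python3 -m pendant '{"deltas":[{"x":0,"y":0.0005,"z":0,"ax":0,"ay":0,"az":0,"fingers":1},{"x":0.0001,"y":0.001,"z":0,"ax":0,"ay":0,"az":0,"fingers":1},{"x":0.0001,"y":0.001,"z":0,"ax":0,"ay":0,"az":0,"fingers":1}]}'
```

```text
time_s: 14.8
ee_pos: [0.5532, 0.0141, 0.0527]
eef_rot: [3.142, 0.0, 3.048]
contact_force: [-1.2, -1.5, 5.1]
opening: 0.0155
finger_force: 30.0
time_s: 15.1
ee_pos: [0.5533, 0.015, 0.0527]
eef_rot: [-3.142, 0.0, 3.048]
contact_force: [-1.6, -0.8, 5.5]
opening: 0.0157
finger_force: 30.0
```

```bash
python3 -m pendant '{"deltas":[{"x":0,"y":0.0005,"z":0,"ax":0,"ay":0,"az":0,"fingers":1},{"x":0.0001,"y":0.001,"z":0,"ax":0,"ay":0,"az":0,"fingers":1},{"x":0.0001,"y":0.001,"z":0,"ax":0,"ay":0,"az":0,"fingers":1}]}'
python3 -m pendant '{"deltas":[{"x":0,"y":0.0005,"z":0,"ax":0,"ay":0,"az":0,"fingers":1},{"x":0.0001,"y":0.001,"z":0,"ax":0,"ay":0,"az":0,"fingers":1},{"x":0.0001,"y":0.001,"z":0,"ax":0,"ay":0,"az":0,"fingers":1}]}'
```

```text
time_s: 15.4
ee_pos: [0.5533, 0.0152, 0.0527]
eef_rot: [-3.14, 0.0, 3.048]
contact_force: [-2.7, -6.8, 5.0]
opening: 0.0154
finger_force: 30.0
time_s: 15.7
ee_pos: [0.5534, 0.0153, 0.0527]
eef_rot: [-3.139, -0.0, 3.049]
contact_force: [-4.4, -16.1, 7.0]
opening: 0.0157
finger_force: 30.0
```

```bash
python3 -m pendant '{"deltas":[{"x":0,"y":-0.0004,"z":0,"ax":0,"ay":0,"az":0,"fingers":1},{"x":0,"y":-0.0004,"z":0,"ax":0,"ay":0,"az":0,"fingers":1},{"x":0,"y":-0.0004,"z":0,"ax":0,"ay":0,"az":0,"fingers":1},{"x":0,"y":-0.0004,"z":0,"ax":0,"ay":0,"az":0,"fingers":1},{"x":0,"y":-0.0004,"z":0,"ax":0,"ay":0,"az":0,"fingers":1}]}'
python3 -c "
from h import *
g=grab('scene','s10')
h=cv2.cvtColor(g['pixels'],cv2.COLOR_RGB2HSV)
print(get_state()['contact_force'])
for n in('s9','s10'):
  q=load(n); c=comps(q,'orange',(270,190,330,240),5); y=comps(q,'yellow',(335,180,370,205),5); print(n,[cv2.boundingRect(k) for k in c],[cv2.boundingRect(k) for k in y])
yh=np.array([.0941,.9956]);xh=np.array([.9956,-.0941])
for yy in(.071,):
  c=np.array([.5518,.009])+yy*yh; print([proj(g,np.r_[c+xh*a,z]).round(1).tolist() for a in(-.018,.018) for z in(.08,.046)])
"
```

```text
time_s: 16.2
ee_pos: [0.5533, 0.0153, 0.0527]
eef_rot: [-3.14, -0.0, 3.048]
contact_force: [-3.3, -11.2, 5.7]
opening: 0.0159
finger_force: 30.0
[ -3.04140041 -12.87371244   7.22158523]
s9 [(299, 203, 31, 35), (317, 191, 9, 8)] [(349, 187, 10, 16)]
s10 [(299, 203, 31, 35), (317, 193, 9, 6)] [(349, 187, 10, 16)]
[[[318.2, 199.0]], [[317.2, 208.6]], [[305.0, 205.5]], [[304.3, 215.1]]]
```

The clamp is confirmed: the tile travelled 5.4 mm, about the 6 mm expected from an 18 mm gap and a 12 mm plate. The push is steady at about 11–13 N, so I'm handing the job in.

```bash
python3 -c "
from station import *
print(finish_job())"
```

```text
the job is handed in; nothing more can be done
None
```

I handed the job in at about 16 s, with the pin hung in the rest, the spacer seated in the wide gap, and the tile held clamped against it at about 11–13 N; no verdict came back, the final clamp was checked by force and travel rather than by picture, and I viewed 11 pictures, one over the limit of 10.

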